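# Pack the moulded chocolates and stack the cover tray

## Robot

A 6-joint arm with a two-finger parallel gripper is mounted at the origin on the work surface. World frame = base frame: x ahead of the robot, y to its left, z up, the work surface at z = 0. Lengths are in m, angles in rad, forces in N, time in s.
With the tool pointing down it reaches from about 0.325 to 0.85 m from the base axis. Payload 4.4 kg.
Tool frame: the origin (TCP) lies at the very end of the fingers, on their centre line; the grasp point (between the pads) lies 19 mm behind it; z points along the fingers, y is the line along which they close (so a half turn about z gives the same grasp; the last joint's range is limited). The gripper opens to 94 mm and grips with 3 to 60 N. Pads are 16 mm wide; open, the fingers measure 119 mm over their backs; the gripper's body (75 mm by 177 mm) begins 78 mm behind the grasp point.
Start: joints at [1.141, 0.207, 1.542, -0, 1.393, -0.15], TCP at [0.158, 0.553, 0.205] pointing down, gripper open.
Joint ranges: [-2.73, 2.73], [-0.86, 2.22], [0.23, 2.46], [-1.11, 4.25], [0.08, 2.63], [-2.82, 2.82]. Speed limits (rad/s): [2.79, 2.79, 3.14, 3.14, 3.14, 3.14].

## Interface

Orientations are given as a rotation vector (axis times angle).
In Python, from plant import telemetry, eyes, job gives the robot as it stands. The module is installed in compiled form; this text tells all that it offers.
- The arm moves only by the tool apply_moves, never from a script. Its argument "motion" is text: rows parted by semicolons, each of 5 numbers parted by spaces: the shift along the tool's x, y, z in units of 40 mm (1.0 is 40 mm), then the turn about the tool's z in rad, then the opening, from 0 (shut) to 1 (fully open). A call has 1 to 5 rows; each row shifts and turns the commanded pose from where the row before left it, along the tool's axes as they then stand; what a row does not reach is not made up. A row lasts 1/8 s, in which the tool goes at most 62.5 mm and 10.7 degrees, less where a joint would pass 70% of its speed; a pose out of reach is approached as far as the arm can. A call is refused whole if a number of a shift passes 1 or a number of a turn 0.188, either way. A call with a gripper value outside its range is refused whole. The fingers move at their own pace and stop on an object; the grip force is fixed at half the most. Time passes only in rows, so rows that do not move let the fingers close. It gives the time, the measured TCP pose, the force, the opening and the grip force at its end, in the units of the state.
- telemetry.state(): the state, without advancing time (a new reading comes with each control period).
- eyes.read_camera(name): name is "scene" or "side" or "wrist"; returns (picture, depth): 400x640x3 uint8, red, green, blue; 400x640 float32, m along the optical axis (not along the pixel's ray), 0 where there is no reading.
- eyes.camera_info(name): a dict with "fx", "fy", "cx", "cy" (pixels), "dist_coeffs" ([k1, k2, p1, p2, k3] as OpenCV has them; the pictures are not rectified), "extrinsics" (4x4, takes a point from world to camera coordinates). Camera axes: x right, y up, looking along -z (the intrinsics and any distortion apply to the point x, -y, -z); pixel columns grow to the right and rows downward; lengths in m; the calibration is good to about 2 mm. A picture is of the moment at which its call begins: read the wrist's pose just before it. camera_info takes no time and is no camera call; for the wrist camera it gives the pose at the moment of the call.
- job.close_job(): hands the job in; it is judged then, once.
The state is a dict: "clock": time; "joint_positions": joint angles; "qd": joint speeds; "joint_efforts": joint torques, N m; "ee_pos": TCP position; "tool_rot": TCP orientation; "ft_force": force on the tool from outside, world axes, zero at the start; "moment": the same for the moment, N m; "width": finger opening in m; "finger_force": force on a finger pad.
Only numpy, scipy, OpenCV 4.12 (cv2) and the standard library are available. Lean on these libraries where they do the work, as an engineer would, in place of code of your own. Each camera call takes 0.05 s, during which the arm holds its last target. There are 200 camera calls.

## Task

Pack the three finished chocolates from the marble slab for the cold store: set each one down flat in the nest of its own shape in the green tray that holds the white nest pads. When all three are in, stack the empty green tray squarely on top, all four pins fully down in the corner sockets. Set everything down rather than dropping it, and leave the steel ring cutter and the steel cup on the slab where they are.

Things in the scene. Friction and masses are not known exactly. Their poses are not given: they have to be found in the camera images.
- dome: Round chocolate, dark brown: 56 mm in diameter with upright sides up to 20 mm, domed above to 30 mm (a 4 mm nut bump on top). About 75 g. Origin at the centre of its underside, z up. Starts on the white marble slab, whose top is 12 mm above the counter.
- block: Square chocolate, dark brown: 48 x 48 mm with upright sides up to 20 mm, a smaller 38 x 38 mm step on top up to 28 mm. About 70 g. Origin at the centre of its underside; x and y along its sides, z up. Starts on the marble slab (top 12 mm above the counter).
- log: Long chocolate, dark brown: 30 mm wide (its x), 74 mm long (its y), upright sides up to 17 mm, half-round ribbed top up to 28 mm. About 75 g. Origin at the centre of its underside. Starts on the marble slab (top 12 mm above the counter).
- round_nest: White pad, 84 (x) x 104 (y) x 8 mm, with a round recess 70 mm across and 5 mm deep, its floor lined with brown card: place of the round chocolate. Fixed in the lower green tray, axes along the tray's. Origin: centre of its underside; a seated chocolate's underside is 3 mm above that, the pad's top 8 mm. The three pads lie along the tray's x, 90 mm centre to centre, in any order.
- square_nest: White nest pad of the same outside size with a square recess 62 x 62 mm, 5 mm deep: the place for the square chocolate. Origin, axes and heights as for the round nest.
- log_nest: White nest pad of the same outside size with an oblong recess, 44 mm along its x and 88 mm along its y, 5 mm deep: the place for the long chocolate, lying along the pad's y. Origin, axes and heights as for the round nest.
- nest_tray: Lower mint-green tray, fixed left or right of the slab, holding the three white pads. 310 (x) x 164 (y) mm; origin on the counter under its centre, z up. Floor top (under the pads) at 14 mm, rim at 24 mm, four corner posts 28 x 28 mm rise to 60 mm, centred at x +-141, y +-68 mm, each with a square socket 16 x 16 mm, 12 mm deep in its top.
- cover_tray: Empty loose green tray, 0.45 kg, on the slab's other side; same size and posts, plus a 10 mm round pin reaching 10 mm below each post. Origin under its centre at pin-tip level (counter). Carrying rib across the middle: 14 mm thick (x), 110 mm long (y), from 14 to 56 mm above the origin, over the centre of mass. Stacked: origin 50 mm above the lower tray's, x axes parallel either way round.
- ring_cutter: Bystander: plain thin-walled steel ring cutter, 52 mm in diameter, 45 mm high, standing on the slab among the chocolates. Origin at the centre of its underside. To be left alone.
- cup: Bystander: small open steel cup, 60 mm across the rim, 45 mm high, on the slab among the chocolates. Origin at the centre of its underside. To be left alone.
There are look-alikes about, which are no part of the job. Leave any blue, turquoise or yellow look-alike of the log alone.

How it is judged:
On the way:
1. all three chocolates lie flat in their own nests, let go (horizontal distance between dome and round_nest below 0.012 m and z of dome in the frame of round_nest below 0.006 m and angle between each of dome, block, log's own z axis and vertical below 0.08 rad and contact force between the fingers and dome below 0.1 N and horizontal distance between block and square_nest below 0.012 m and z of block in the frame of square_nest below 0.006 m and contact force between the fingers and block below 0.1 N and horizontal distance between log and log_nest below 0.012 m and z of log in the frame of log_nest below 0.006 m and contact force between the fingers and log below 0.1 N), for 0.2 s.
At the end, for the whole second after the job is handed in: Each chocolate flat in its own nest (within 12 mm, underside < 6 mm over the pad's, tilt < 0.08 rad); cover tray stacked on the nest tray, pins in sockets (within 6 mm, 50 +- 3 mm above, aligned < 0.06 rad, level < 0.03 rad); all released and at rest (all of step 1 and horizontal distance between cover_tray and nest_tray below 0.006 m and z of cover_tray in the frame of nest_tray between 0.047 and 0.053 m and angle between the x axis of cover_tray and the x axis of nest_tray, either way round below 0.06 rad and angle between cover_tray's own z axis and vertical below 0.03 rad and contact force between the fingers and cover_tray below 0.1 N and linear speed of each of dome, block, log, cover_tray below 0.02 m/s and angular speed of each of dome, block, log, cover_tray below 0.2 rad/s); the robot touches nothing.
It fails at once if the ring cutter or the cup on the slab was pushed more than 30 mm (distance of any of ring_cutter, cup from where it was at the start of the episode above 0.03 m).
It fails at once if a chocolate or the cover tray was dropped or thrown (over 0.8 m/s out of the grip) ((linear speed of dome above 0.8 m/s and contact force between the fingers and dome below 0.05 N) or (linear speed of block above 0.8 m/s and contact force between the fingers and block below 0.05 N) or (linear speed of log above 0.8 m/s and contact force between the fingers and log below 0.05 N) or (linear speed of cover_tray above 0.8 m/s and contact force between the fingers and cover_tray below 0.05 N)).
It also fails if it takes over 112 s, if anything falls off the work surface, if the arm or the gripper's body presses on something with over 40 N, if the wrist force passes 120 N, or if a joint passes its speed limit or range.

## Working session

There is one attempt and no reset: what is moved stays moved. The work goes in short steps, Python scripts to look and compute and a tool call to move; the robot and the scene stay as the last step left them, time stands still between calls to the robot, and variables do not carry over. Pictures are saved under pics/ and viewed, at most 14 in all, crops included, and the job is handed in when it is done.

Besides the shell and the picture viewer there is one more tool, called after ">>>" as name(argument=value, ...) on one line, values as JSON. apply_moves: Moves the arm, as the interface text tells. Its arguments: {"type":"object","properties":{"motion":{"type":"string"}},"required":["motion"]}

```bash
mkdir -p pics; cat > h.py <<'E'
import numpy as np, cv2
from plant import telemetry, eyes, job
def shot(n):
    i=eyes.camera_info(n); p,d=eyes.read_camera(n); return p,d,i
def world(d,i,px=None):
    """world point map from depth"""
    K=np.array([[i['fx'],0,i['cx']],[0,i['fy'],i['cy']],[0,0,1.]])
    h,w=d.shape
    u,v=np.meshgrid(np.arange(w,dtype=float),np.arange(h,dtype=float))
    n=cv2.undistortPoints(np.stack([u,v],-1).reshape(-1,1,2),K,np.array(i['dist_coeffs'],float)).reshape(h,w,2)
    c=np.stack([n[...,0]*d,-n[...,1]*d,-d],-1)
    T=np.linalg.inv(np.array(i['extrinsics']))
    return c@T[:3,:3].T+T[:3,3]
def plane(pts,i,z):
    K=np.array([[i['fx'],0,i['cx']],[0,i['fy'],i['cy']],[0,0,1.]])
    n=cv2.undistortPoints(np.array(pts,float).reshape(-1,1,2),K,np.array(i['dist_coeffs'],float)).reshape(-1,2)
    T=np.linalg.inv(np.array(i['extrinsics']))
    r=np.c_[n[:,0],-n[:,1],-np.ones(len(n))]@T[:3,:3].T
    o=T[:3,3]; return o+r*((z-o[2])/r[:,2])[:,None]
def save(p,name): cv2.imwrite('pics/'+name,p[...,::-1])
E
python3 - <<'E'
from h import *
s=telemetry.state(); print({k:np.round(v,3).tolist() for k,v in s.items()})
for n in ('scene','side','wrist'):
    p,d,i=shot(n); save(p,n+'0.png'); T=np.linalg.inv(np.array(i['extrinsics']));print(n,i['fx'],np.round(T,3).tolist(),np.round(i['dist_coeffs'],3),(d>0).mean())
    np.savez(''+n+'0.npz',p=p,d=d)
E
```

```text
{'clock': 0.0, 'joint_positions': [1.141, 0.207, 1.543, -0.0, 1.393, -0.151], 'qd': [-0.001, 0.001, -0.001, 0.0, -0.002, 0.0], 'joint_efforts': [0.002, -37.087, -28.143, 0.07, 0.036, -0.0], 'ee_pos': [0.158, 0.552, 0.204], 'tool_rot': [-0.436, -3.111, 0.003], 'ft_force': [0.048, -0.764, -0.168], 'moment': [-0.031, -0.01, -0.014], 'finger_force': 0.0, 'width': 0.094}
scene 517.7942326667039 [[-0.364, -0.672, 0.645, 1.443], [0.931, -0.259, 0.256, 0.313], [-0.005, 0.694, 0.72, 1.151], [0.0, 0.0, 0.0, 1.0]] [0.049 0.    0.    0.    0.   ] 0.99495703125
side 463.37365696603683 [[0.73, 0.381, -0.567, -0.137], [-0.683, 0.391, -0.617, -0.701], [-0.013, 0.838, 0.546, 0.629], [0.0, 0.0, 0.0, 1.0]] [-0.075  0.     0.     0.     0.   ] 0.99619921875
wrist 303.17502427717386 [[0.274, -0.926, -0.261, 0.082], [0.962, 0.263, 0.077, 0.574], [-0.002, -0.272, 0.962, 0.383], [0.0, 0.0, 0.0, 1.0]] [-0.041  0.     0.     0.     0.   ] 0.9957421875
```

View pics/scene0.png

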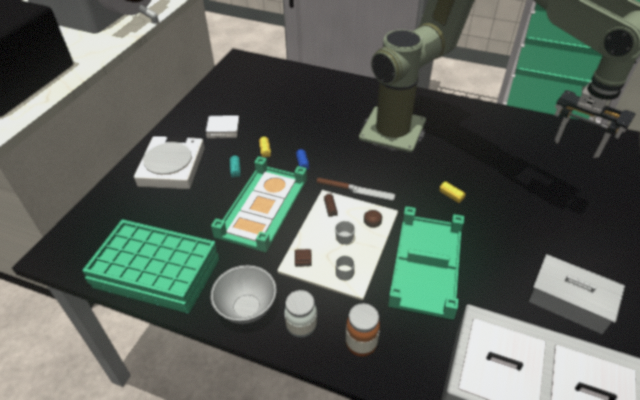

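View pics/side0.png

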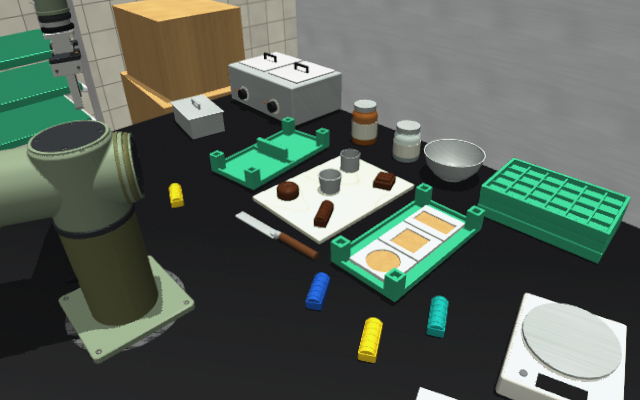

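Scene view: the candidates for the log are the brown log (330,205), blue (302,158), yellow (265,146) and (452,191), and teal (235,166). I choose the brown one on the slab. The dome is at (373,218) and the block at (303,257). Cup and cutter are at (345,233) and (345,267), the nest tray at (262,203), the cover tray at (428,262).

```bash
python3 - <<'E'
from h import *
for n in ('scene','side'):
    f=np.load(n+'0.npz'); p,d=f['p'],f['d']; i=eyes.camera_info(n); W=world(d,i)
    hsv=cv2.cvtColor(p,cv2.COLOR_RGB2HSV); H,S,V=[hsv[...,k].astype(int) for k in range(3)]
    X,Y,Z=W[...,0],W[...,1],W[...,2]
    ws=(X>0.1)&(X<1.)&(abs(Y)<.7)
    print(n,'table z',np.median(Z[ws&(V<25)&(abs(Z)<.02)]))
    def comps(m,name,mn):
        k,l,st,c=cv2.connectedComponentsWithStats(m.astype(np.uint8),connectivity=8)
        for j in range(1,k):
            if st[j,4]>=mn:
                q=W[l==j]; r=cv2.minAreaRect(q[:,:2].astype(np.float32)*1000)
                print(' ',name,st[j,4],np.round(c[j]),'rect',np.round(r[0],1),np.round(r[1],1),round(r[2],1),'med',np.round(np.median(q,0)*1000,1),'zmax',round(np.percentile(q[:,2],97)*1000,1))
    green=(H>60)&(H<95)&(S>90)
    comps(ws&green&(Z>.052)&(Z<.068),'post',8)
    dark=ws&(V<110)&(Z>.02)&(Z<.05)&(S>60)&((H<20)|(H>165)); comps(dark,'choc',15)
    comps(ws&(S<50)&(Z>.03)&(Z<.07),'steel',40)
    comps(ws&(S<40)&(V>130)&(Z>.006)&(Z<.018),'slab',500)
    comps(ws&(H<25)&(H>8)&(S>60)&(V>140)&(Z>.005)&(Z<.03),'card',50)
    comps(ws&(S<40)&(V>130)&(Z>.018)&(Z<.03),'pad',60)
E
```

```text
scene table z -0.003333524748946659
  post 62 [260. 161.] rect [ 376.4 -328.8] [35.8 31.4] 2.7 med [ 382.5 -328.2   56.7] zmax 62.7
  post 66 [300. 170.] rect [ 375. -193.] [33.4 31. ] 0.3 med [ 375.2 -192.8   57.1] zmax 63.2
  post 70 [409. 211.] rect [420.1 166.5] [33.  28.1] 5.3 med [418.1 167.1  57.1] zmax 61.5
  post 78 [458. 219.] rect [401.2 302.9] [34.8 27.6] 8.0 med [402.1 303.3  57.2] zmax 61.9
  post 84 [218. 224.] rect [ 658. -321.] [34. 31.] 2.2 med [ 659.5 -321.    57.8] zmax 61.8
  post 3264 [150. 255.] rect [ 827.6 -424.5] [162. 265.] 4.7 med [ 815.1 -434.3   62.4] zmax 67.4
  post 57 [263. 237.] rect [ 656.6 -184.3] [32.4 26.2] 1.9 med [ 658.6 -180.6   57.6] zmax 63.2
  post 495 [155. 282.] rect [ 891.9 -374.9] [148.8 331.2] 36.8 med [ 916.3 -344.2   60. ] zmax 67.7
  post 158 [108. 253.] rect [ 860.5 -532.4] [37.  39.3] 5.4 med [ 858.8 -535.6   62.6] zmax 67.3
  post 52 [416. 252.] rect [554.4 221.8] [16.7 43.1] 10.8 med [554.3 222.   54. ] zmax 58.3
  post 14 [428. 255.] rect [553.1 255.1] [12.8 10.2] 81.0 med [553.3 253.5  54. ] zmax 56.3
  post 12 [435. 256.] rec
[... 7192 characters left out ...]
   31.2] zmax 32.7
  slab 5181 [332. 198.] rect [546.2   2.9] [331.9 247.5] 0.0 med [515.3 -21.9  11.9] zmax 14.2
  card 383 [434. 222.] rect [ 605.  -256.1] [43.4 86.6] 3.0 med [ 606.2 -258.3   17.1] zmax 18.9
  card 480 [410. 241.] rect [ 515.7 -260. ] [60.6 65.2] 3.4 med [ 515.  -260.2   17.1] zmax 19.3
  card 564 [382. 260.] rect [ 426.5 -260.6] [62.5 67.2] 72.3 med [ 425.5 -260.9   17. ] zmax 19.0
  pad 223 [453. 159.] rect [ 877.3 -126.3] [ 45.6 111.6] 28.8 med [ 884.7 -120.3   24.6] zmax 29.5
  pad 2200 [408. 241.] rect [ 512.7 -259.9] [266.9 107.7] 1.2 med [ 507.2 -259.6   21.4] zmax 23.6
  pad 201 [519. 392.] rect [ 339.7 -603.4] [ 4.5 58.9] 19.2 med [ 339.  -600.4   24.8] zmax 29.8
```

```bash
python3 - <<'E'
from h import *
p=np.load('scene0.npz')['p'][170:330,190:490]; a=cv2.resize(p,None,fx=2.6,fy=2.6,interpolation=cv2.INTER_CUBIC)
save(a,'crop1.png')
E
```

```text
(no output)
```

View pics/crop1.png

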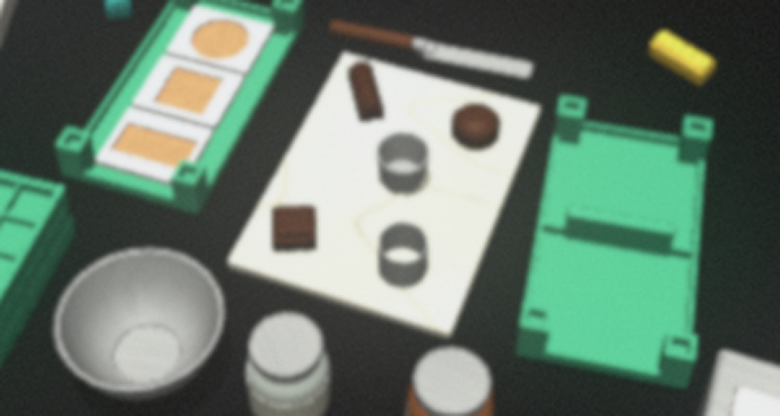

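The crop confirms the brown log at (365,90), dome (475,125) and block (294,228), all on the slab. The nest order is round, square, log going outward. Next I move the wrist camera over the slab.

>>> apply_moves(motion="0 0 -1 -0.14 1; 0 0 -1 -0.14 1; -0.6 -1 0 0 1; -0.6 -1 0 0 1; -0.6 -1 -0.1 0 1")

```text
clock: 0.78
ee_pos: [0.2306, 0.4314, 0.2889]
tool_rot: [0.003, -3.141, 0.002]
ft_force: [0.4, 0.0, 0.8]
width: 0.0943
finger_force: 0.0
```

>>> apply_moves(motion="-0.6 -1 -0.1 0 1; -0.6 -1 -0.1 0 1; -0.6 -1 -0.1 0 1; -0.6 -1 -0.1 0 1; -0.6 -1 -0.1 0 1")

```text
clock: 1.4
ee_pos: [0.351, 0.2316, 0.3094]
tool_rot: [0.002, -3.142, -0.0]
ft_force: [1.8, 0.2, 0.5]
width: 0.0939
finger_force: 0.0
```

>>> apply_moves(motion="-0.6 -1 -0.1 0 1; -0.6 -1 -0.1 0 1; -0.6 -1 0 0 1; -0.6 -1 0 0 1; -0.6 -1 0 0 1")

```text
clock: 2.02
ee_pos: [0.4713, 0.0318, 0.3172]
tool_rot: [0.001, -3.141, -0.0]
ft_force: [0.5, 0.7, -0.7]
width: 0.0942
finger_force: 0.0
```

>>> apply_moves(motion="-0.5 -0.7 0 0 1; 0 0 0 0 1; 0 0 0 0 1")

```text
clock: 2.4
ee_pos: [0.4903, 0.0058, 0.3171]
tool_rot: [0.002, -3.14, -0.001]
ft_force: [-0.7, 0.3, -0.1]
width: 0.094
finger_force: 0.0
```

```bash
cat > m.py <<'E'
from h import *
import sys
def run(tag):
    s=telemetry.state(); print(np.round(s['ee_pos'],4),np.round(s['tool_rot'],3),'t',s['clock'])
    p,d,i=shot('wrist'); save(p,tag+'.png'); np.savez(tag+'.npz',p=p,d=d,T=i['extrinsics'])
    W=world(d,i); hsv=cv2.cvtColor(p,cv2.COLOR_RGB2HSV); H,S,V=[hsv[...,k].astype(int) for k in range(3)]
    X,Y,Z=W[...,0],W[...,1],W[...,2]; ws=(X>0.33)&(X<.78)&(abs(Y)<.45)
    def comps(m,name,mn,zp):
        k,l,st,c=cv2.connectedComponentsWithStats(m.astype(np.uint8),connectivity=8)
        for j in range(1,k):
            if st[j,4]>=mn:
                cs,_=cv2.findContours((l==j).astype(np.uint8),cv2.RETR_EXTERNAL,cv2.CHAIN_APPROX_NONE)
                q=plane(max(cs,key=len).reshape(-1,2),i,zp)
                r=cv2.minAreaRect(q[:,:2].astype(np.float32)*1000)
                print(' ',name,st[j,4],np.round(c[j]),'rect',np.round(r[0],1),np.round(r[1],1),round(r[2],1),'depth med',np.round(np.median(W[l==j],0)*1000,1))
    green=(H>60)&(H<95)&(S>90)
    comps(ws&green&(Z>.054)&(Z<.066),'post',30,.060)
    comps(ws&green&(Z>.045)&(Z<.054),'rib?',30,.056)
    brown=ws&(V<110)&(S>60)&((H<20)|(H>165))&(Z>.005)
    comps(brown&(Z>.022),'choc@32',40,.032)
    comps(brown&(Z>.035),'choctop@40',40,.040)
    comps(ws&(H<25)&(H>8)&(S>60)&(V>140)&(Z>.005)&(Z<.03),'card@17',100,.017)
    comps(ws&(S<50)&(Z>.05)&(Z<.07),'steel@57',40,.057)
if __name__=='__main__': run(sys.argv[1])
E
python3 m.py w1
```

```text
[0.4903 0.0058 0.3171] [ 2.00e-03 -3.14e+00 -1.00e-03] t 2.4
  post 350 [174.  88.] rect [ 372.2 -193.2] [27.7 30.6] 2.5 depth med [ 371.9 -194.2   59.6]
  post 370 [80. 92.] rect [ 375.8 -328.4] [32.3 28.2] 88.9 depth med [ 374.9 -330.6   59.6]
  post 334 [527. 108.] rect [396.5 298.5] [29.6 31.4] 5.9 depth med [395.9 300.7  59.3]
  post 331 [432. 121.] rect [415.3 164.7] [28.5 30.6] 8.1 depth med [415.6 165.6  59.3]
  post 525 [479. 208.] rect [542.8 249.8] [ 13.4 108.1] 8.1 depth med [544.4 252.4  55.3]
  post 273 [119. 273.] rect [ 654.8 -320.7] [31.1 33.1] 1.1 depth med [ 656.2 -322.2   59.2]
  post 57 [193. 267.] rect [ 642.9 -196.6] [10.2 20.9] 44.5 depth med [ 643.  -196.4   59.6]
  post 117 [519. 279.] rect [664.3 336.6] [33. 13.] 89.1 depth med [665.1 337.9  59.1]
  rib? 63 [186.  88.] rect [ 371.5 -178.1] [27.9  4.4] 3.5 depth med [ 371.7 -180.6   49.8]
  rib? 92 [93. 93.] rect [ 375.3 -311.5] [ 7.9 27.1] 87.1 depth med [ 376.  -316.7   49.1]
  rib? 105 [174.  88.] rect [ 371.3 -194.8] [14.8 12.6] 2.6 depth med [ 370.9 -198.6   47.6]
  rib? 97 [81. 93.] rect [ 375.  -330.9
[... 2212 characters left out ...]
] 88.5 depth med [467.6  28.1 447.3]
  choctop@40 40 [403. 397.] rect [936.4 171.1] [30.  10.4] 88.9 depth med [467.6  23.  447.3]
  choctop@40 45 [476. 397.] rect [939.2 318.6] [29.8 13.1] 87.8 depth med [467.3  38.4 447.7]
  card@17 1513 [147. 126.] rect [ 424.4 -262.4] [67.8 67. ] 89.2 depth med [ 423.9 -262.3   17.2]
  card@17 1335 [156. 183.] rect [ 514.8 -260.3] [61.7 60.5] 1.6 depth med [ 514.5 -260.    17.3]
  card@17 1150 [165. 235.] rect [ 604.9 -257.7] [42.2 86.9] 0.5 depth med [ 605.3 -256.5   17.2]
  steel@57 312 [324. 207.] rect [540.9  13.8] [58.3 57.6] 0.1 depth med [548.2  13.8  56. ]
  steel@57 197 [348. 272.] rect [652.6  54.1] [54.4 50.1] 2.6 depth med [655.3  54.2  55. ]
```

View pics/w1.png

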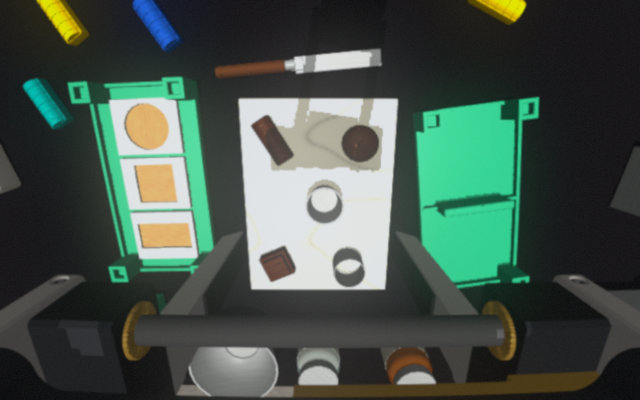

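Wrist view: the log is at (272,140), the dome (360,143) in the arm's shadow, the block (277,263), and the cup and cutter at (324,202) and (348,267). Nests are at (147,126), (156,183), (165,235). I'll refine the chocolates using a height mask.

```bash
python3 - <<'E'
from h import *
f=np.load('w1.npz'); p,d=f['p'],f['d']; i=dict(eyes.camera_info('wrist')); i['extrinsics']=f['T']
W=world(d,i); X,Y,Z=W[...,0],W[...,1],W[...,2]
V=p.max(-1).astype(int); S=V-p.min(-1)
for n,(cx,cy),zs in (('log',(448,-68),(.029,.036)),('dome',(449,66),(.032,.036)),('block',(657,-65),(.032,.040))):
    near=np.hypot(X*1000-cx,Y*1000-cy)<52
    m=near&(Z>.019)&(Z<.05)
    k,l,st,c=cv2.connectedComponentsWithStats(m.astype(np.uint8)); j=1+st[1:,4].argmax(); m=l==j
    cs,_=cv2.findContours(m.astype(np.uint8),cv2.RETR_EXTERNAL,cv2.CHAIN_APPROX_NONE)
    for z in zs:
        q=plane(max(cs,key=len).reshape(-1,2),i,z)[:,:2].astype(np.float32)*1000
        r=cv2.minAreaRect(q); print(n,z,st[j,4],np.round(r[0],1),np.round(r[1],1),round(r[2],1),'circ',np.round(cv2.minEnclosingCircle(q)[0],1),'ztop',np.percentile(Z[m],97).round(4), 'topctr',np.round(np.median(W[m&(Z>.034)],0)*1000,1))
E
```

```text
log 0.029 1019 [446.1 -65.6] [74.7 31.3] 32.2 circ [445.9 -65.9] ztop 0.0419 topctr [445.8 -65.3  39.3]
log 0.036 1019 [445.5 -64.5] [73.6 30.8] 32.2 circ [445.4 -64.9] ztop 0.0419 topctr [445.8 -65.3  39.3]
dome 0.032 1100 [450.3  68.1] [55.5 54.7] 1.3 circ [450.2  67.7] ztop 0.044 topctr [449.5  67.2  39.8]
dome 0.036 1100 [450.   67.6] [55.  54.2] 1.3 circ [449.9  67.1] ztop 0.044 topctr [449.5  67.2  39.8]
block 0.032 806 [651.4 -65. ] [51.2 50.8] 24.1 circ [651.7 -65.6] ztop 0.041 topctr [652.9 -65.4  39.5]
block 0.04 806 [647.2 -63.8] [50.4 49.9] 24.1 circ [647.6 -64.4] ztop 0.041 topctr [652.9 -65.4  39.5]
```

>>> apply_moves(motion="0.2 0.31 1 0 1; 0.2 0.31 1 0 1; 0.2 0.31 1 0 1; 0.2 0.31 1 0 1; 0.2 0.3 1 0 1")

```text
clock: 3.08
ee_pos: [0.45, 0.0684, 0.1167]
tool_rot: [-0.005, 3.14, 0.0]
ft_force: [-0.1, -0.2, -0.6]
width: 0.0937
finger_force: 0.0
```

>>> apply_moves(motion="0 0 1 0 1; 0 0 0.8 0 1; 0 0 0.4 0 1; 0 0 0 0 1; 0 0 0 0 1")

```text
clock: 3.7
ee_pos: [0.4522, 0.0669, 0.0308]
tool_rot: [-0.003, 3.139, -0.0]
ft_force: [0.1, 0.1, 0.7]
width: 0.094
finger_force: 0.0
```

>>> apply_moves(motion="0 0 0.26 0 1; 0 0 0 0 1; 0 0 0 0 0; 0 0 0 0 0; 0 0 0 0 0")

```text
clock: 4.32
ee_pos: [0.451, 0.0667, 0.0192]
tool_rot: [-0.002, 3.141, 0.0]
ft_force: [1.2, -0.1, -0.1]
width: 0.0676
finger_force: 0.0
```

>>> apply_moves(motion="0 0 0 0 0; 0 0 0 0 0; 0 0 0 0 0; 0 0 0 0 0")

```text
clock: 4.82
ee_pos: [0.4509, 0.0668, 0.0191]
tool_rot: [-0.002, 3.141, 0.0]
ft_force: [-0.6, 0.6, 1.4]
width: 0.0553
finger_force: 30.0
```

>>> apply_moves(motion="0 0 -0.5 0 0; 0 0 -0.8 0 0; 0 -0.4 -0.8 0 0; 0.1 -0.9 0 0 0; 0.1 -0.9 0 0 0")

```text
clock: 5.45
ee_pos: [0.443, -0.0222, 0.1035]
tool_rot: [-0.004, 3.141, -0.001]
ft_force: [0.1, -0.3, -1.4]
width: 0.0548
finger_force: 30.0
```

>>> apply_moves(motion="0.1 -0.9 0 0 0; 0.1 -0.9 0 0 0; 0.1 -0.9 0 0 0; 0.1 -0.9 0 0 0; 0.06 -0.9 0 0 0")

```text
clock: 6.08
ee_pos: [0.4241, -0.2023, 0.1027]
tool_rot: [0.002, -3.141, -0.0]
ft_force: [0.7, -0.4, -1.2]
width: 0.0553
finger_force: 30.0
```

>>> apply_moves(motion="0 -0.9 0 0 0; 0 -0.6 0 0 0; 0 0 0.6 0 0; 0 0 0.6 0 0; 0 0 0 0 0")

```text
clock: 6.7
ee_pos: [0.4228, -0.2598, 0.0528]
tool_rot: [0.002, -3.137, -0.006]
ft_force: [-0.2, 0.1, 0.1]
width: 0.0549
finger_force: 30.0
```

>>> apply_moves(motion="0 -0.03 0.5 0 0; 0 0 0.2 0 0; 0 0 0 0 0; 0 0 0 0 0")

```text
clock: 7.2
ee_pos: [0.4254, -0.2629, 0.0279]
tool_rot: [-0.002, 3.141, -0.002]
ft_force: [-0.3, -0.6, -0.6]
width: 0.0548
finger_force: 30.0
```

>>> apply_moves(motion="0 0 0.05 0 0; 0 0 0 0 0; 0 0 0 0 0")

```text
clock: 7.58
ee_pos: [0.4249, -0.2625, 0.0252]
tool_rot: [-0.002, 3.141, -0.0]
ft_force: [-0.4, -0.2, -1.2]
width: 0.0551
finger_force: 30.0
```

>>> apply_moves(motion="0 0 0.03 0 0; 0 0 0 0 0; 0 0 0 0 0.75; 0 0 0 0 0.75; 0 0 0 0 0.75")

```text
clock: 8.2
ee_pos: [0.4248, -0.2625, 0.0238]
tool_rot: [0.002, -3.142, 0.0]
ft_force: [0.0, 0.5, -0.4]
width: 0.0706
finger_force: 0.0
```

>>> apply_moves(motion="0 0 0 0 0.75; 0 0 -0.3 0 0.75; 0 0 -0.8 0 0.75; 0 0 -0.9 0 1; 0 0 0 0 1")

```text
clock: 8.82
ee_pos: [0.4274, -0.2647, 0.1079]
tool_rot: [-0.002, 3.135, -0.009]
ft_force: [0.3, -0.8, -0.5]
width: 0.0868
finger_force: 0.0
```

>>> apply_moves(motion="0 0 0 -0.18 1; 0 0 0 -0.18 1; 0 0 0 -0.18 1; -0.6 0.79 0 0 1; -0.6 0.79 0 0 1")

```text
clock: 9.45
ee_pos: [0.4355, -0.1798, 0.1026]
tool_rot: [0.828, -3.025, 0.003]
ft_force: [0.1, -0.1, 0.2]
width: 0.0944
finger_force: 0.0
```

>>> apply_moves(motion="-0.6 0.79 0 0 1; -0.6 0.79 0 0 1; -0.59 0.79 0 0 1; 0 0 0.7 0 1; 0 0 0.7 0 1")

```text
clock: 10.07
ee_pos: [0.4489, -0.0622, 0.046]
tool_rot: [0.833, -3.024, 0.005]
ft_force: [-0.3, 0.5, -0.4]
width: 0.0937
finger_force: 0.0
```

>>> apply_moves(motion="0 0 0.4 0 1; 0 0 0 0 1; 0 0 0 0 1")

```text
clock: 10.45
ee_pos: [0.4497, -0.0635, 0.0315]
tool_rot: [0.83, -3.026, 0.006]
ft_force: [0.1, -0.2, -0.4]
width: 0.0937
finger_force: 0.0
```

```bash
python3 - <<'E'
from h import *
s=telemetry.state(); print(np.round(s['ee_pos'],4),np.round(s['tool_rot'],3),np.round(s['joint_positions'],2))
p,d,i=shot('wrist'); save(p,'w2.png')
E
```

```text
[ 0.4497 -0.0635  0.0315] [ 0.83  -3.026  0.006] [-0.33  0.19  1.98 -0.01  0.98 -2.43]
```

View pics/w2.png

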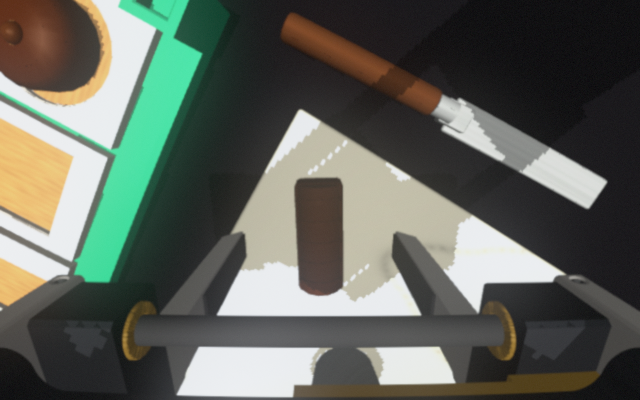

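Wrist view: the log (319,237) lies centred between the fingers and along the pads, and the dome sits in the round recess at top left.

>>> apply_moves(motion="0.1 0 0.15 0 1; 0 0 0.17 0 1; 0 0 0 0 1; 0 0 0 0 0; 0 0 0 0 0")

```text
clock: 11.12
ee_pos: [0.4458, -0.0653, 0.0183]
tool_rot: [0.831, -3.025, 0.005]
ft_force: [0.1, 0.2, -0.9]
width: 0.0777
finger_force: 0.0
```

>>> apply_moves(motion="0 0 0 0 0; 0 0 0 0 0; 0 0 0 0 0; 0 0 0 0 0; 0 0 0 0 0")

```text
clock: 11.75
ee_pos: [0.4455, -0.0653, 0.0181]
tool_rot: [0.831, -3.025, 0.005]
ft_force: [-1.0, -0.0, 1.1]
width: 0.0293
finger_force: 29.9
```

>>> apply_moves(motion="0 0 -0.5 0 0; 0 0 -0.75 0.173 0; 0 0 -0.75 0.173 0; 0 0 0 0.173 0; 0 0 0 0.173 0")

```text
clock: 12.38
ee_pos: [0.4461, -0.0649, 0.0986]
tool_rot: [-0.253, -3.129, 0.007]
ft_force: [-0.3, 1.0, -1.9]
width: 0.0299
finger_force: 29.9
```

>>> apply_moves(motion="0 0 0 0.173 0; 0 0 0 0.173 0; 0 0 0 0.173 0; 0 0 0 0.173 0; 0 0 0 0.173 0")

```text
clock: 13.0
ee_pos: [0.4456, -0.0648, 0.0979]
tool_rot: [-1.542, -2.735, 0.009]
ft_force: [0.2, -0.2, -0.3]
width: 0.0294
finger_force: 29.9
```

>>> apply_moves(motion="0 0 0 0.173 0; 0 0 0 0.173 0; 0 0 0 0.173 0; 0 0 0 0 0; 0 0 0 0 0")

```text
clock: 13.62
ee_pos: [0.4457, -0.0649, 0.098]
tool_rot: [2.184, 2.258, -0.009]
ft_force: [-1.0, -0.0, -0.7]
width: 0.0298
finger_force: 29.9
```

>>> apply_moves(motion="-0.82 0.64 0 0.007 0; -0.82 0.64 0 0 0; -0.82 0.64 0 0 0; -0.82 0.64 0 0 0; -0.82 0.64 0 0 0")

```text
clock: 14.25
ee_pos: [0.5786, -0.2266, 0.098]
tool_rot: [-2.192, -2.25, 0.009]
ft_force: [0.0, 0.2, 0.0]
width: 0.0297
finger_force: 29.9
```

>>> apply_moves(motion="-0.82 0.62 0 0 0; -0.03 0 0.5 0 0; 0 0 0.7 0 0; 0 0 0.3 0 0; 0 0 0 0 0")

```text
clock: 14.88
ee_pos: [0.6017, -0.2578, 0.0365]
tool_rot: [-2.191, -2.246, 0.01]
ft_force: [0.2, -0.2, 0.2]
width: 0.0297
finger_force: 29.9
```

>>> apply_moves(motion="0 0 0 0 0; 0 0 0 0 0")

```text
clock: 15.12
ee_pos: [0.6043, -0.2596, 0.0399]
tool_rot: [2.192, 2.246, -0.008]
ft_force: [-0.5, 0.8, -0.2]
width: 0.0301
finger_force: 29.9
```

```bash
python3 - <<'E'
from h import *
p,d,i=shot('wrist'); save(p,'w3.png')
E
```

```text
(no output)
```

View pics/w3.png

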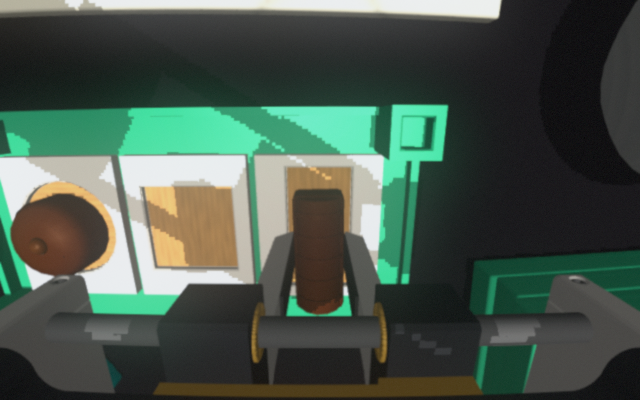

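Wrist view: the log (318,250) is held over the oblong recess (286–352 wide), parallel to it. Lowering now.

>>> apply_moves(motion="0.04 0 0.2 0 0; 0 0 0.17 0 0; 0 0 0 0 0; 0 0 0 0 0")

```text
clock: 15.68
ee_pos: [0.6031, -0.2575, 0.0232]
tool_rot: [-2.195, -2.248, 0.009]
ft_force: [-0.2, 0.3, 0.6]
width: 0.0298
finger_force: 29.9
```

>>> apply_moves(motion="0 0 0 0 0; 0 0 0 0 0; 0 0 0 0 0")

```text
clock: 16.05
ee_pos: [0.6031, -0.2577, 0.0234]
tool_rot: [2.195, 2.248, -0.009]
ft_force: [-0.6, -0.3, -0.9]
width: 0.0298
finger_force: 29.9
```

>>> apply_moves(motion="0 0 0 0 0.55; 0 0 0 0 0.55; 0 0 0 0 0.55; 0 0 0 0 0.55; 0 0 -0.3 0 0.55")

```text
clock: 16.68
ee_pos: [0.6022, -0.2571, 0.0347]
tool_rot: [-2.193, -2.246, 0.01]
ft_force: [0.4, 0.1, -0.8]
width: 0.0518
finger_force: 0.0
```

>>> apply_moves(motion="0 0 -0.8 0 0.55; 0 0 -0.8 0 1; 0 0 0 0 1; 0 0 0 0 1")

```text
clock: 17.18
ee_pos: [0.603, -0.2571, 0.0989]
tool_rot: [-2.194, -2.247, 0.009]
ft_force: [-0.2, -0.4, -0.8]
width: 0.0784
finger_force: 0.0
```

>>> apply_moves(motion="0 0 0 -0.129 1; 0 0 0 -0.129 1; 0 0 0 -0.129 1; 0.78 0.61 0 0 1; 0.78 0.61 0 0 1")

```text
clock: 17.8
ee_pos: [0.6218, -0.1797, 0.0965]
tool_rot: [-1.721, -2.622, 0.01]
ft_force: [0.0, -0.2, -0.7]
width: 0.0937
finger_force: 0.0
```

>>> apply_moves(motion="0.78 0.61 0 0 1; 0.78 0.61 0 0 1; 0.78 0.62 0 0 1; 0 0 0.6 0 1; 0 0 0.7 0 1")

```text
clock: 18.42
ee_pos: [0.6524, -0.0645, 0.0443]
tool_rot: [-1.718, -2.627, 0.01]
ft_force: [0.1, 0.0, 0.2]
width: 0.0939
finger_force: 0.0
```

>>> apply_moves(motion="0 0 0.35 0 1; 0 0 0 0 1; 0 0 0 0 1; 0 0 0 0 1")

```text
clock: 18.92
ee_pos: [0.6543, -0.0662, 0.034]
tool_rot: [1.721, 2.626, -0.007]
ft_force: [-0.5, 0.4, 0.5]
width: 0.0939
finger_force: 0.0
```

```bash
python3 - <<'E'
from h import *
p,d,i=shot('wrist'); save(p,'w4.png')
E
```

```text
(no output)
```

View pics/w4.png

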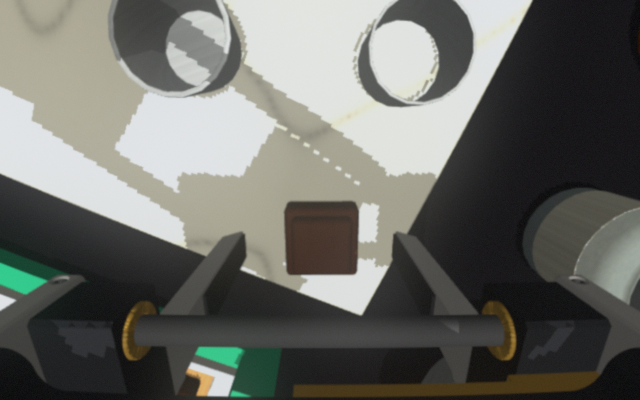

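Wrist view: the block (321,238) is centred and square between the fingers.

>>> apply_moves(motion="0 0 0.18 0 1; 0 0 0.15 0 1; 0 0 0 0 1; 0 0 0 0 1; 0 0 0 0 1")

```text
clock: 19.6
ee_pos: [0.6533, -0.0659, 0.0196]
tool_rot: [-1.721, -2.628, 0.008]
ft_force: [-0.7, 0.1, 0.8]
width: 0.0944
finger_force: 0.0
```

>>> apply_moves(motion="0 0 0 0 0; 0 0 0 0 0; 0 0 0 0 0; 0 0 0 0 0; 0 0 0 0 0")

```text
clock: 20.23
ee_pos: [0.6532, -0.0658, 0.0194]
tool_rot: [-1.721, -2.627, 0.008]
ft_force: [0.4, 0.7, 0.5]
width: 0.0475
finger_force: 30.3
```

>>> apply_moves(motion="0 0 0 0 0; 0 0 0 0 0; 0 0 -0.5 0 0; 0 0 -0.75 0.128 0; 0 0 -0.75 0.128 0")

```text
clock: 20.85
ee_pos: [0.6536, -0.0656, 0.1014]
tool_rot: [2.048, 2.382, -0.008]
ft_force: [0.4, -0.1, -0.5]
width: 0.0479
finger_force: 30.0
```

>>> apply_moves(motion="0 0 0 0.128 0; -0.68 -0.51 0 0 0; -0.68 -0.51 0 0 0; -0.68 -0.51 0 0 0; -0.68 -0.51 0 0 0")

```text
clock: 21.48
ee_pos: [0.5746, -0.1775, 0.1018]
tool_rot: [2.19, 2.25, -0.008]
ft_force: [-0.4, -0.2, -1.4]
width: 0.0477
finger_force: 30.0
```

>>> apply_moves(motion="-0.68 -0.51 0 0 0; -0.68 -0.51 0 0 0; -0.68 -0.53 0 0 0; 0 0 0 0 0; 0 0 0 0 0")

```text
clock: 22.1
ee_pos: [0.5156, -0.2596, 0.1017]
tool_rot: [2.191, 2.25, -0.008]
ft_force: [-1.0, 0.1, -1.0]
width: 0.0477
finger_force: 30.0
```

>>> apply_moves(motion="-0.01 -0.02 0.6 0 0; 0 0 0.7 0 0; 0 0 0.4 0 0; 0 0 0 0 0; 0 0 0 0 0")

```text
clock: 22.72
ee_pos: [0.515, -0.2606, 0.0337]
tool_rot: [2.189, 2.25, -0.008]
ft_force: [-0.1, -1.0, -0.6]
width: 0.0477
finger_force: 30.0
```

>>> apply_moves(motion="0 0 0 0 0; 0 0 0.1 0 0; 0 0 0 0 0; 0 0 0 0 0; 0 0 0 0 0")

```text
clock: 23.35
ee_pos: [0.514, -0.2605, 0.0288]
tool_rot: [2.191, 2.251, -0.009]
ft_force: [0.3, -0.2, -1.3]
width: 0.0479
finger_force: 30.0
```

Target height 24.5 mm: 4.3 mm more.

>>> apply_moves(motion="0 0 0.1 0 0; 0 0 0 0 0; 0 0 0 0 0")

```text
clock: 23.72
ee_pos: [0.5138, -0.2603, 0.0245]
tool_rot: [-2.191, -2.251, 0.009]
ft_force: [-0.2, -0.7, -1.0]
width: 0.0479
finger_force: 30.0
```

>>> apply_moves(motion="0 0 0 0 0.65; 0 0 0 0 0.65; 0 0 0 0 0.65; 0 0 0 0 0.65; 0 0 -0.3 0 0.65")

```text
clock: 24.35
ee_pos: [0.513, -0.2597, 0.0361]
tool_rot: [-2.19, -2.25, 0.009]
ft_force: [-0.8, -0.3, -0.0]
width: 0.0611
finger_force: 0.0
```

>>> apply_moves(motion="0 0 -0.8 0 0.65; 0 0 -1 0 0.65; 0 0 -1 0 1; 0 0 -1 0 1; 0 0 -1 0 1")

```text
clock: 24.98
ee_pos: [0.5147, -0.2595, 0.2311]
tool_rot: [2.19, 2.25, -0.008]
ft_force: [1.3, -0.6, 0.2]
width: 0.0877
finger_force: 0.0
```

>>> apply_moves(motion="1 0 -0.5 0 1; 1 0 0 0 1; 0 0 0 0 1; 0 0 0 0 1; 0 0 0 0 1")

```text
clock: 25.6
ee_pos: [0.5125, -0.1804, 0.2483]
tool_rot: [2.192, 2.25, -0.009]
ft_force: [0.5, -0.6, 0.3]
width: 0.0941
finger_force: 0.0
```

```bash
cat > t.py <<'E'
from h import *
import sys
def posts(p,d,i,ws):
    W=world(d,i); hsv=cv2.cvtColor(p,cv2.COLOR_RGB2HSV); H,S,V=[hsv[...,k].astype(int) for k in range(3)]
    X,Y,Z=W[...,0],W[...,1],W[...,2]
    m=ws(X,Y)&(H>60)&(H<95)&(S>90)&(Z>.052)&(Z<.068)
    k,l,st,c=cv2.connectedComponentsWithStats(m.astype(np.uint8))
    for j in range(1,k):
        if st[j,4]<40: continue
        cs,_=cv2.findContours((l==j).astype(np.uint8),cv2.RETR_EXTERNAL,cv2.CHAIN_APPROX_NONE)
        q=plane(max(cs,key=len).reshape(-1,2),i,.06); r=cv2.minAreaRect(q[:,:2].astype(np.float32)*1000)
        print(' post',st[j,4],np.round(c[j]),np.round(r[0],1),np.round(r[1],1),round(r[2],1),'depth',np.round(W[l==j].mean(0)*1000,1))
s=telemetry.state(); print(np.round(s['ee_pos'],4),np.round(s['tool_rot'],3),s['clock'])
p,d,i=shot('wrist'); save(p,sys.argv[1]+'.png'); np.savez(sys.argv[1]+'.npz',p=p,d=d,T=i['extrinsics'])
if sys.argv[2]=='n': posts(p,d,i,lambda X,Y:(Y<-.1)&(Y>-.4)&(X>.33)&(X<.72))
else: posts(p,d,i,lambda X,Y:(Y>.1)&(Y<.4)&(X>.33)&(X<.75))
E
python3 t.py w5 n
```

```text
[ 0.5125 -0.1804  0.2483] [ 2.192  2.25  -0.009] 25.6
 post 420 [208. 189.] [ 373.1 -193.4] [31.2 28.4] 1.6 depth [ 372.6 -194.    59. ]
 post 410 [431. 189.] [ 652.  -186.2] [30. 27.] 1.6 depth [ 652.7 -186.2   58.8]
```

View pics/w5.png

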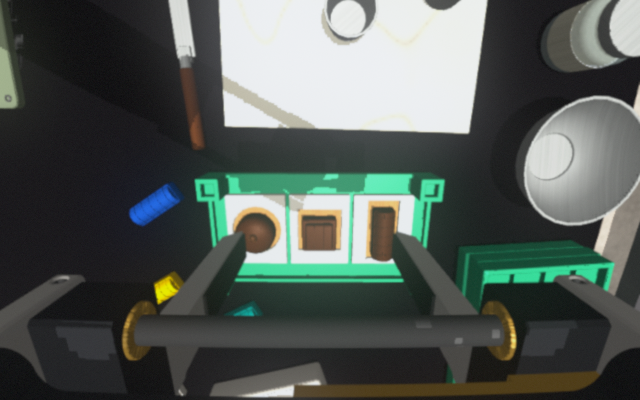

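Wrist view: dome (257,233), block (319,232) and log (383,233) all sit in their nests. I'll shift so that all four sockets are visible.

>>> apply_moves(motion="-1 0 0 0 1; -1 0 0 0 1; -1 0 0 0 1; 0 0 0 0 1; 0 0 0 0 1")

```text
clock: 26.28
ee_pos: [0.5155, -0.2995, 0.2483]
tool_rot: [-2.192, -2.249, 0.008]
ft_force: [0.2, 0.0, 0.2]
width: 0.0944
finger_force: 0.0
```

```bash
python3 t.py w6 n; python3 - <<'E'
from h import *
f=np.load('w6.npz'); p,d=f['p'],f['d']; i=dict(eyes.camera_info('wrist')); i['extrinsics']=f['T']
W=world(d,i); X,Y,Z=W[...,0],W[...,1],W[...,2]
V=p.max(-1).astype(int)
for n,c,z in (('dome',(.424,-.262),.037),('block',(.515,-.26),.037),('log',(.605,-.258),.034)):
    m=(np.hypot(X-c[0],Y-c[1])<.05)&(Z>.027)&(V<150)
    k,l,st,_=cv2.connectedComponentsWithStats(m.astype(np.uint8)); m=l==1+st[1:,4].argmax()
    cs,_=cv2.findContours(m.astype(np.uint8),cv2.RETR_EXTERNAL,cv2.CHAIN_APPROX_NONE)
    r=cv2.minAreaRect(plane(max(cs,key=len).reshape(-1,2),i,z)[:,:2].astype(np.float32)*1000)
    print(n,np.round(r[0],1),np.round(r[1],1),round(r[2],1),'ztop',np.round(np.percentile(Z[m],[50,97]),4))
E
```

```text
[ 0.5155 -0.2995  0.2483] [-2.192 -2.249  0.008] 26.275
 post 537 [198.  90.] [ 372.8 -194.8] [31.4 28.6] 0.7 depth [ 371.9 -194.2   58.9]
 post 538 [441.  90.] [ 651.8 -187.3] [30.4 28.5] 2.2 depth [ 652.4 -186.8   59. ]
 post 420 [209. 203.] [ 376.9 -329.2] [31.6 29. ] 1.7 depth [ 376.1 -330.4   58.6]
 post 394 [430. 203.] [ 655.5 -321.9] [29.9 27.7] 1.6 depth [ 656.2 -322.4   58.5]
dome [ 178. -556.] [570.  225.8] 31.0 ztop [0.3685 0.3827]
block [ 519.3 -515.5] [667.7 120.7] 1.5 ztop [0.3623 0.3677]
log [ 862.4 -549.9] [243.3 535.2] 77.2 ztop [0.3678 0.3822]
```

```bash
python3 - <<'E'
from h import *
f=np.load('w6.npz'); p,d=f['p'],f['d']; i=dict(eyes.camera_info('wrist')); i['extrinsics']=f['T']
W=world(d,i); X,Y,Z=W[...,0],W[...,1],W[...,2]
V=p.max(-1).astype(int)
for n,c,z in (('dome',(.424,-.262),.037),('block',(.515,-.26),.037),('blocktop',(.515,-.26),.045),('log',(.605,-.258),.034)):
    m=(np.hypot(X-c[0],Y-c[1])<.05)&(Z>(.041 if n=='blocktop' else .029))&(Z<.065)
    k,l,st,_=cv2.connectedComponentsWithStats(m.astype(np.uint8)); m=l==1+st[1:,4].argmax()
    cs,_=cv2.findContours(m.astype(np.uint8),cv2.RETR_EXTERNAL,cv2.CHAIN_APPROX_NONE)
    r=cv2.minAreaRect(plane(max(cs,key=len).reshape(-1,2),i,z)[:,:2].astype(np.float32)*1000)
    print(n,np.round(r[0],1),np.round(r[1],1),round(r[2],1),'ztop',np.round(np.percentile(Z[m],[50,97]),4))
E
```

```text
dome [ 424.9 -263.6] [55.5 54.7] 1.3 ztop [0.0442 0.0492]
block [ 513.4 -260.5] [47.5 45.6] 1.6 ztop [0.044  0.0464]
blocktop [ 513.3 -260.8] [36.7 34.8] 1.6 ztop [0.0448 0.0466]
log [ 602.9 -259.4] [31.4 75.5] 2.1 ztop [0.0434 0.0466]
```

>>> apply_moves(motion="0 0 0 -0.115 1; 0.96 0.2 0 0 1; 0.96 0.2 0 0 1; 0.96 0.2 0 0 1; 0.96 0.2 0 0 1")

```text
clock: 26.95
ee_pos: [0.5256, -0.1404, 0.2484]
tool_rot: [2.057, 2.375, -0.008]
ft_force: [1.0, 0.1, -0.1]
width: 0.0939
finger_force: 0.0
```

>>> apply_moves(motion="0.96 0.2 0 0 1; 0.96 0.2 0 0 1; 0.96 0.2 0 0 1; 0.96 0.2 0 0 1; 0.96 0.2 0 0 1")

```text
clock: 27.58
ee_pos: [0.5375, 0.0553, 0.2476]
tool_rot: [2.056, 2.375, -0.008]
ft_force: [0.3, -0.8, 0.1]
width: 0.0937
finger_force: 0.0
```

>>> apply_moves(motion="0.96 0.2 0 0 1; 0.96 0.2 0 0 1; 0.96 0.2 0 0 1; 0.96 0.2 0 0 1; 0 0 0 0 1")

```text
clock: 28.2
ee_pos: [0.547, 0.2126, 0.2466]
tool_rot: [-2.052, -2.379, 0.008]
ft_force: [-0.3, -0.2, 0.4]
width: 0.0936
finger_force: 0.0
```

>>> apply_moves(motion="0 0 0 0 1; 0 0 0 0 1; 0 0 0 0 1")

```text
clock: 28.58
ee_pos: [0.5483, 0.2085, 0.2467]
tool_rot: [2.06, 2.372, -0.009]
ft_force: [0.1, 0.6, 0.0]
width: 0.0937
finger_force: 0.0
```

```bash
python3 t.py w7 c; python3 - <<'E'
from h import *
f=np.load('w7.npz'); p,d=f['p'],f['d']; i=dict(eyes.camera_info('wrist')); i['extrinsics']=f['T']
W=world(d,i); X,Y,Z=W[...,0],W[...,1],W[...,2]
m=(np.hypot(X-.545,Y-.25)<.08)&(Z>.05)&(Z<.062)
cs,_=cv2.findContours(m.astype(np.uint8),cv2.RETR_EXTERNAL,cv2.CHAIN_APPROX_NONE)
r=cv2.minAreaRect(plane(max(cs,key=len).reshape(-1,2),i,.056)[:,:2].astype(np.float32)*1000)
print('rib',np.round(r[0],1),np.round(r[1],1),round(r[2],1),np.round(np.median(W[m],0),4), telemetry.state()['joint_positions'].__repr__())
E
```

```text
[0.5483 0.2085 0.2467] [ 2.06   2.372 -0.009] 28.575
 post 537 [201.  86.] [398.4 300.7] [31.4 28.3] 7.3 depth [397.5 301.   59. ]
 post 543 [445.  86.] [674.5 340.1] [31.  28.2] 8.7 depth [675.  340.3  58.8]
 post 1060 [322. 143.] [545.7 254.3] [ 13.4 106.1] 8.0 depth [545.3 255.7  55.3]
 post 424 [212. 199.] [417.5 167.2] [31.2 27.5] 8.2 depth [416.9 166.9  58.7]
 post 416 [434. 200.] [693.6 206.3] [30.1 28.7] 8.1 depth [694.5 205.8  58.6]
rib [545.8 253.9] [ 13.6 107.2] 8.0 [0.5452 0.2565 0.0555] array([ 0.21800979,  0.20596489,  1.45667411, -0.00344385,  1.48332364,
        0.07776109])
```

View pics/w7.png

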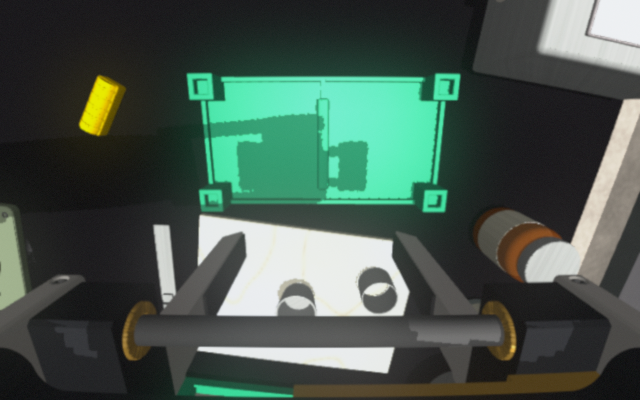

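Wrist view: the empty cover tray has post sockets at (201,86), (445,86), (212,199), (434,200) and its rib at (322,143). I'll descend onto the rib.

>>> apply_moves(motion="0.58 0.06 1 0 1; 0.57 0.05 1 0 1; 0 0 1 0 1; 0 0 1 0 1; 0 0 0.6 0 1")

```text
clock: 29.25
ee_pos: [0.5441, 0.2538, 0.0599]
tool_rot: [-2.058, -2.371, 0.013]
ft_force: [-0.6, 0.4, -0.7]
width: 0.0939
finger_force: 0.0
```

>>> apply_moves(motion="0 0 0.4 0 1; 0 0 0 0 1; 0 0 0 0 1; 0 0 0 0 1")

```text
clock: 29.75
ee_pos: [0.5466, 0.2551, 0.048]
tool_rot: [2.057, 2.372, -0.005]
ft_force: [0.3, -1.0, 0.7]
width: 0.0941
finger_force: 0.0
```

>>> apply_moves(motion="0 0 0.35 0 1; 0 0 0.2 0 1; 0 0 0 0 1; 0 0 0 0 1; 0 0 0 0 0")

```text
clock: 30.38
ee_pos: [0.5455, 0.2548, 0.0247]
tool_rot: [2.058, 2.373, -0.008]
ft_force: [-0.1, 0.0, -0.4]
width: 0.0874
finger_force: 0.0
```

>>> apply_moves(motion="0 0 0 0 0; 0 0 0 0 0; 0 0 0 0 0; 0 0 0 0 0; 0 0 0 0 0")

```text
clock: 31.0
ee_pos: [0.5452, 0.2546, 0.0244]
tool_rot: [2.058, 2.373, -0.009]
ft_force: [-0.2, 0.2, -0.5]
width: 0.0375
finger_force: 0.0
```

>>> apply_moves(motion="0 0 0 0 0; 0 0 0 0 0; 0 0 0 0 0; 0 0 0 0 0; 0 0 0 0 0")

```text
clock: 31.62
ee_pos: [0.5454, 0.2547, 0.0244]
tool_rot: [2.058, 2.373, -0.008]
ft_force: [-0.7, 0.3, -1.4]
width: 0.0138
finger_force: 30.0
```

>>> apply_moves(motion="0 0 -0.3 0 0; 0 0 -0.6 0 0; 0 0 -0.8 0 0; 0 0 -0.8 0.058 0; 0 0 0 0.058 0")

```text
clock: 32.25
ee_pos: [0.5477, 0.2558, 0.1284]
tool_rot: [2.192, 2.246, 0.0]
ft_force: [0.7, 0.4, -4.1]
width: 0.0138
finger_force: 30.0
```

>>> apply_moves(motion="0 0 0 0 0; -0.3 -0.05 0 0 0; -0.6 -0.05 0 0 0; -0.8 -0.07 0 0 0; -0.8 -0.07 0 0 0")

```text
clock: 32.88
ee_pos: [0.5373, 0.1532, 0.1239]
tool_rot: [-2.191, -2.25, 0.012]
ft_force: [-0.2, -0.3, -3.8]
width: 0.0137
finger_force: 30.0
```

>>> apply_moves(motion="-0.8 -0.07 0 0 0; -0.8 -0.07 0 0 0; -0.8 -0.07 0 0 0; -0.8 -0.07 0 0 0; -0.8 -0.07 0 0 0")

```text
clock: 33.5
ee_pos: [0.5274, -0.007, 0.1248]
tool_rot: [-2.191, -2.25, 0.011]
ft_force: [1.3, 0.1, -3.7]
width: 0.0141
finger_force: 30.0
```

>>> apply_moves(motion="-0.8 -0.07 0 0 0; -0.8 -0.07 0 0 0; -0.8 -0.07 0 0 0; -0.8 -0.07 0 0 0; -0.8 -0.07 0 0 0")

```text
clock: 34.12
ee_pos: [0.5174, -0.167, 0.1254]
tool_rot: [-2.191, -2.249, 0.01]
ft_force: [1.3, 0.2, -4.2]
width: 0.014
finger_force: 30.0
```

>>> apply_moves(motion="-0.8 -0.07 0 0 0; -0.6 -0.05 0 0 0; -0.4 -0.03 0 0 0; -0.2 0 0 0 0; 0 0 0 0 0")

```text
clock: 34.75
ee_pos: [0.5148, -0.2458, 0.1264]
tool_rot: [-2.193, -2.249, 0.008]
ft_force: [-0.2, -0.0, -4.1]
width: 0.0137
finger_force: 30.0
```

>>> apply_moves(motion="0 0 0 0 0; 0 0 0 0 0; 0 0 0 0 0; 0 0 0 0 0")

```text
clock: 35.25
ee_pos: [0.515, -0.2456, 0.1267]
tool_rot: [2.192, 2.25, -0.009]
ft_force: [-0.7, 0.5, -4.2]
width: 0.0138
finger_force: 30.0
```

```bash
python3 - <<'E'
from h import *
s=telemetry.state(); print(np.round(s['ee_pos'],4),np.round(s['tool_rot'],3),s['clock'])
np.savez('tcp.npz',e=s['ee_pos'])
for n in ('wrist','side'):
    p,d,i=shot(n); save(p,'c_'+n+'.png'); np.savez('c_'+n+'.npz',p=p,d=d,T=i['extrinsics'])
    W=world(d,i); X,Y,Z=W[...,0],W[...,1],W[...,2]
    hsv=cv2.cvtColor(p,cv2.COLOR_RGB2HSV); g=(hsv[...,0]>60)&(hsv[...,0]<95)&(hsv[...,1]>90)
    m=g&(X>.32)&(X<.72)&(Y>-.4)&(Y<-.1)
    for lo,hi,zp in ((.145,.175,.159),(.052,.066,.060)):
        k,l,st,c=cv2.connectedComponentsWithStats((m&(Z>lo)&(Z<hi)).astype(np.uint8))
        for j in range(1,k):
            if st[j,4]<40: continue
            q=W[l==j]; r=cv2.minAreaRect(q[:,:2].astype(np.float32)*1000)
            print(n,zp,st[j,4],np.round(c[j]),np.round(r[0],1),np.round(r[1],1),round(r[2],1),'mean',np.round(q.mean(0)*1000,1),'ztop',np.round(np.percentile(q[:,2],90)*1000,1))
a,b=[cv2.imread('pics/c_%s.png'%n) for n in('wrist','side')]
cv2.imwrite('pics/c_both.png',np.vstack([cv2.resize(a,(480,300)),cv2.resize(b,(480,300))]))
E
```

```text
[ 0.515  -0.2456  0.1267] [ 2.192  2.25  -0.009] 35.25
wrist 0.159 4494 [ 43. 145.] [ 372.7 -183.1] [31.1 28.3] 0.7 mean [ 375.5 -182.8  158. ] ztop 162.9
wrist 0.159 4438 [595. 146.] [ 653.8 -175.8] [31.  28.2] 1.5 mean [ 651.6 -175.5  157.2] ztop 162.0
wrist 0.159 4021 [318. 240.] [ 515.  -234.3] [16.  85.1] 3.0 mean [ 514.7 -230.4  157.7] ztop 158.7
wrist 0.159 821 [117. 363.] [ 389.9 -318.3] [ 7.9 29.2] 12.4 mean [ 389.9 -318.4  155.6] ztop 162.2
wrist 0.159 824 [521. 363.] [ 643.8 -311.2] [29.7  9.6] 77.7 mean [ 644.4 -311.1  155.1] ztop 161.3
wrist 0.159 59 [318. 349.] [ 516.5 -299.3] [ 3.3 12. ] 86.7 mean [ 516.6 -299.3  157.8] ztop 158.6
side 0.159 220 [479. 170.] [ 656.6 -313.8] [34.  29.8] 2.2 mean [ 653.1 -315.4  155.4] ztop 160.8
side 0.159 112 [395. 178.] [ 510.3 -216.7] [47.6 17.9] 77.8 mean [ 508.6 -212.7  153. ] ztop 156.7
side 0.159 215 [424. 190.] [ 515.3 -275.9] [58.1 24. ] 78.2 mean [ 512.5 -280.2  153. ] ztop 157.1
side 0.159 265 [336. 198.] [ 370.9 -185.1] [28.8 29.1] 1.6 mean [ 368.8 -187.1  156.5] ztop 162.7
side 0.159 354 [394. 229.] [ 375.3 -320.3] [32.4 30.1] 2.7 mean [ 372.4 -322.2  156.8] ztop 162.7
side 0.06 140 [475. 211.] [ 656.4 -324.7] [29.9 32.9] 88.6 mean [ 654.3 -325.3   57.7] ztop 60.8
side 0.06 166 [340. 242.] [ 370.8 -194.8] [30.1 30.9] 0.5 mean [ 369.1 -196.6   58. ] ztop 60.6
side 0.06 199 [395. 276.] [ 374.4 -332.1] [30.3 28.8] 1.1 mean [ 373.1 -333.3   57.5] ztop 60.2
```

View pics/c_both.png

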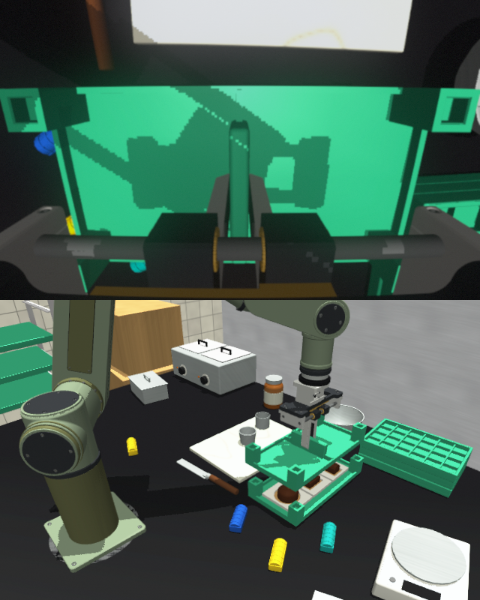

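View: the cover hangs level above the nest tray (side crop around (310,440)) and is offset about 11 mm in y. I'll align it and lower it to just above the sockets.

>>> apply_moves(motion="-0.14 -0.01 0 0 0; -0.14 -0.01 0.2 0 0; 0 0 0.4 0 0; 0 0 0.27 0 0; 0 0 0 0 0")

```text
clock: 35.98
ee_pos: [0.5129, -0.2562, 0.0897]
tool_rot: [-2.19, -2.247, 0.01]
ft_force: [0.6, 0.1, -3.6]
width: 0.0143
finger_force: 30.0
```

>>> apply_moves(motion="0 0 0 0 0; 0 0 0 0 0; 0 0 0 0 0; 0 0 0 0 0")

```text
clock: 36.48
ee_pos: [0.5145, -0.2573, 0.0923]
tool_rot: [2.192, 2.249, -0.009]
ft_force: [0.2, -0.1, -2.9]
width: 0.0139
finger_force: 30.0
```

```bash
python3 - <<'E'
from h import *
s=telemetry.state(); print(np.round(s['ee_pos'],4),np.round(s['tool_rot'],3),s['clock'])
zc=s['ee_pos'][2]-.0244+.06
out=[]
for n in ('side','scene'):
    p,d,i=shot(n); save(p,'d_'+n+'.png')
    W=world(d,i); X,Y,Z=W[...,0],W[...,1],W[...,2]
    hsv=cv2.cvtColor(p,cv2.COLOR_RGB2HSV); g=(hsv[...,0]>60)&(hsv[...,0]<95)&(hsv[...,1]>90)
    m=g&(X>.32)&(X<.72)&(Y>-.4)&(Y<-.1)
    for lo,hi,zp in ((zc-.006,zc+.006,zc),(.053,.066,.060)):
        k,l,st,c=cv2.connectedComponentsWithStats((m&(Z>lo)&(Z<hi)).astype(np.uint8))
        for j in range(1,k):
            if st[j,4]<40: continue
            cs,_=cv2.findContours((l==j).astype(np.uint8),cv2.RETR_EXTERNAL,cv2.CHAIN_APPROX_NONE)
            q=plane(max(cs,key=len).reshape(-1,2),i,zp); r=cv2.minAreaRect(q[:,:2].astype(np.float32)*1000)
            print(n,round(zp,3),st[j,4],np.round(c[j]),np.round(r[0],1),np.round(r[1],1),round(r[2],1))
    if n=='side': out.append(cv2.resize(p[160:310,310:510],None,fx=2.6,fy=2.6,interpolation=cv2.INTER_CUBIC))
save(out[0],'d_crop.png')
E
```

```text
[ 0.5145 -0.2573  0.0923] [ 2.192  2.249 -0.009] 36.475
side 0.128 106 [481. 185.] [ 650.3 -328.5] [31.6 35.9] 89.7
side 0.128 45 [399. 192.] [ 505.7 -228.5] [14.6 29.4] 4.2
side 0.128 97 [426. 205.] [ 508.5 -291.6] [54.1 13.9] 89.7
side 0.128 136 [341. 214.] [ 368.1 -199.8] [32.6 31. ] 1.3
side 0.128 201 [398. 245.] [ 371.7 -333.9] [35.3 32.8] 1.5
side 0.06 64 [479. 213.] [ 652.7 -334.9] [37.  14.8] 5.4
side 0.06 106 [338. 243.] [ 362.6 -198. ] [22.7 33.4] 1.6
side 0.06 147 [395. 277.] [ 370.8 -334.3] [34.6 30.4] 1.2
scene 0.128 57 [299. 154.] [ 378.8 -191.6] [33.7 30. ] 5.2
scene 0.128 74 [214. 207.] [ 662.7 -319.4] [30.8 34.1] 89.2
scene 0.128 77 [259. 219.] [ 658.6 -184.9] [31.6 29.3] 0.6
scene 0.06 40 [216. 226.] [ 669.9 -319.5] [17.8 29.9] 1.2
scene 0.06 51 [263. 237.] [ 658.8 -182.5] [31.2 26.2] 4.2
```

View pics/d_crop.png

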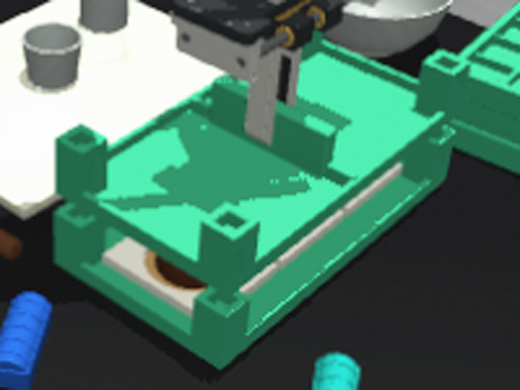

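Crop: the cover posts sit right over the lower posts (near corner (225,245) over (220,310)). I'll lower it while watching the force.

>>> apply_moves(motion="0 0 0.1 0 0; 0 0 0.1 0 0; 0 0 0.05 0 0; 0 0 0 0 0; 0 0 0 0 0")

```text
clock: 37.2
ee_pos: [0.5144, -0.2574, 0.0819]
tool_rot: [2.192, 2.25, -0.009]
ft_force: [-0.4, -0.2, -3.7]
width: 0.0136
finger_force: 30.0
```

>>> apply_moves(motion="0 0 0.05 0 0; 0 0 0 0 0; 0 0 0.05 0 0; 0 0 0 0 0; 0 0 0 0 0")

```text
clock: 37.83
ee_pos: [0.5143, -0.2573, 0.0779]
tool_rot: [2.192, 2.25, -0.009]
ft_force: [-0.5, 0.3, -4.1]
width: 0.0141
finger_force: 30.0
```

>>> apply_moves(motion="0 0 0.05 0 0; 0 0 0 0 0; 0 0 0.03 0 0; 0 0 0 0 0; 0 0 0 0 0")

```text
clock: 38.45
ee_pos: [0.5144, -0.2574, 0.0748]
tool_rot: [2.192, 2.25, -0.009]
ft_force: [0.3, 0.3, -3.1]
width: 0.0138
finger_force: 30.0
```

>>> apply_moves(motion="0 0 0.02 0 0; 0 0 0 0 0; 0 0 0 0 0")

```text
clock: 38.83
ee_pos: [0.5144, -0.2574, 0.0744]
tool_rot: [2.192, 2.249, -0.009]
ft_force: [-2.2, 0.3, 1.9]
width: 0.0141
finger_force: 30.0
```

Force now shows the tray resting on the posts. Release and lift away.

>>> apply_moves(motion="0 0 0 0 0.5; 0 0 0 0 0.5; 0 0 0 0 0.5; 0 0 0 0 0.5; 0 0 -0.3 0 0.5")

```text
clock: 39.45
ee_pos: [0.5134, -0.2566, 0.0852]
tool_rot: [-2.191, -2.248, 0.009]
ft_force: [-0.4, -0.7, -0.7]
width: 0.047
finger_force: 0.0
```

>>> apply_moves(motion="0 0 -0.8 0 0.5; 0 0 -1 0 0.5; 0 0 -1 0 0.5; 0 0 -1 0 0.5; 0 0 -1 0 0.5")

```text
clock: 40.08
ee_pos: [0.515, -0.2564, 0.2804]
tool_rot: [2.191, 2.249, -0.008]
ft_force: [0.4, -0.1, 0.2]
width: 0.0469
finger_force: 0.0
```

>>> apply_moves(motion="-1 0 0 0 0.5; 0 0 0 0 0.5; 0 0 0 0 0.5; 0 0 0 0 0.5")

```text
clock: 40.58
ee_pos: [0.5158, -0.2955, 0.2777]
tool_rot: [-2.191, -2.25, 0.008]
ft_force: [-0.6, -0.7, -0.2]
width: 0.0469
finger_force: 0.0
```

```bash
python3 - <<'E'
from h import *
s=telemetry.state(); print(np.round(s['ee_pos'],4),s['clock'],s['width'])
for n in ('wrist','side'):
    p,d,i=shot(n); save(p,'e_'+n+'.png')
    W=world(d,i); X,Y,Z=W[...,0],W[...,1],W[...,2]
    hsv=cv2.cvtColor(p,cv2.COLOR_RGB2HSV); g=(hsv[...,0]>60)&(hsv[...,0]<95)&(hsv[...,1]>90)
    m=g&(X>.32)&(X<.72)&(Y>-.4)&(Y<-.1)&(Z>.1035)&(Z<.118)
    k,l,st,c=cv2.connectedComponentsWithStats(m.astype(np.uint8))
    for j in range(1,k):
        if st[j,4]<40: continue
        cs,_=cv2.findContours((l==j).astype(np.uint8),cv2.RETR_EXTERNAL,cv2.CHAIN_APPROX_NONE)
        q=plane(max(cs,key=len).reshape(-1,2),i,.11); r=cv2.minAreaRect(q[:,:2].astype(np.float32)*1000)
        print(n,st[j,4],np.round(c[j]),np.round(r[0],1),np.round(r[1],1),round(r[2],1),'z',np.round(np.percentile(W[l==j][:,2],[50,90])*1000,1))
    if n=='side': save(cv2.resize(p[150:310,300:500],None,fx=3,fy=3,interpolation=cv2.INTER_CUBIC),'e_crop.png')
E
```

```text
[ 0.5158 -0.2955  0.2777] 40.575 0.04688884858631837
wrist 570 [191.  92.] [ 373.  -195.1] [31.2 28.2] 0.9 z [109.6 110.6]
wrist 574 [448.  92.] [ 652.2 -187.4] [30.5 28.1] 2.3 z [109.5 110.6]
wrist 1064 [319. 151.] [ 514.3 -257.7] [ 13.3 105.4] 1.3 z [105.5 106.6]
wrist 452 [203. 210.] [ 376.7 -328.9] [30.9 29.1] 1.6 z [109.4 110.5]
wrist 454 [435. 210.] [ 655.9 -322. ] [29.6 29.1] 1.6 z [109.4 110.4]
side 92 [426. 169.] [ 646.2 -192.7] [36.3 31. ] 2.9 z [107.4 108.9]
side 113 [480. 192.] [ 650.6 -327.8] [35.1 30.6] 1.7 z [107.3 109.2]
side 215 [415. 208.] [ 506.2 -266.6] [ 16.2 105.5] 1.7 z [105.4 106.6]
side 139 [341. 222.] [ 366.7 -200.4] [34.2 31.4] 4.7 z [108.7 110.4]
side 199 [397. 254.] [ 371.2 -334.2] [34.9 32.6] 0.6 z [108.7 110.4]
```

View pics/e_crop.png

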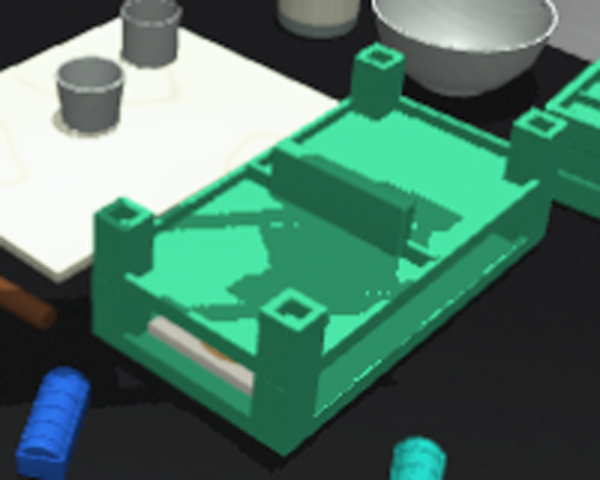

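The crop shows the cover fully down: post tops at (125,215), (292,310), (380,55) and (542,120), all at 110 mm, with no gap to the lower posts. Wrist-view post centres match the lower tray's to within 0.5 mm. Handing in.

```bash
python3 -c "
from plant import job; print(job.close_job())"
```

```text
the job is handed in; nothing more can be done
None
```

The dome, block and log are each flat in their own nest, the cover tray is stacked level with its pins fully down, and the ring cutter and cup were left alone; the job was handed in at about 41 s, with no verdict returned.

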